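# Roll the lamellae home with the laminate roller

## Task

Take the laminate roller out of its rack and roll it across the panel along the row of lamellae, under steady pressure of no more than 30 newtons, until all eight lamellae are bedded flush with the frame; only the roller may press on the panel. Then hang the roller back in the rack by its collar, upright, with its rubber hanging free, and leave the other things on the bench alone.

Things in the scene. Friction and masses are not known exactly. Their poses are not given: they have to be found in the camera images.
- panel: panel fixed to the bench on a black mat and uneven packing. Origin on the bench under its middle, z up; the flat top of its wooden frame lies 32 to 45 mm above it in the middle and leans up to 0.028 rad along x either way: find it by touch. Frame 189 mm along x, 114 mm along y (20 mm wide at the x ends, 14 mm at the y sides); in it eight wooden lamellae lie side by side in tacky adhesive
- rack: rack: dark steel bracket fixed to the bench, base 86x84 mm, with a level slotted shelf 5 mm thick, its top 125 mm above the bench. Origin on the bench under the seat (inner) end of the slot, z up. The slot is 16 mm wide and open towards the rack's -x, its mouth 38 mm from the seat; an upright plate stands 32 mm behind the seat (+x) and reaches up to the shelf
- rack_seat (a point): seat of the rack's slot, at the top of the shelf: where the axis of the hanging roller belongs; axes as the rack's
- roller: laminate roller, 0.36 kg, at first hanging upright in the rack with its axes as the rack's. Origin at the underside of its black rubber wheel (diameter 40, width 60 mm), z up along the handle. The axle lies along y, so it rolls along x. A steel fork 72 mm wide carries the wheel; above it a neck of 10 mm diameter, a collar of 27 mm that rests on the shelf, and a wooden handle
- roller_grip (a point): where the roller's wooden handle is gripped, 112 mm above the wheel's underside: handle 24 mm along the roller's x, 30 mm along its y, flat-sided, from 36 mm below to 28 mm above this point
- roller_collar (a point): centre of the underside of the roller's collar, on the handle's axis, 42 mm below roller_grip and 70 mm above the wheel's underside; lies at rack_seat while the roller hangs
- roller_wheel (a joint): turn of the roller's wheel (rad), 0 at the start; 1 rad is 20 mm of rolling
- lamella_1 (a joint): how far lamella 1 has been pressed down (m): 0 stands 4.5 mm above the frame, 0.0045 is home, flush. Lamella 18 mm wide, 84 mm long, centred at x = -65.1 mm, y = 0 of the panel. Starts between 0 and 0.001, stays where it is left, needs 9 to 12 N to move and sinks about 6 mm/s for each newton more; at home it does not yield
- lamella_2 (a joint): how far lamella 2 has been pressed down (m): 0 stands 4.5 mm above the frame, 0.0045 is home, flush. Lamella 18 mm wide, 84 mm long, centred at x = -46.5 mm, y = 0 of the panel. Starts between 0 and 0.001, stays where it is left, needs 9 to 12 N to move and sinks about 6 mm/s for each newton more; at home it does not yield
- lamella_3 (a joint): how far lamella 3 has been pressed down (m): 0 stands 4.5 mm above the frame, 0.0045 is home, flush. Lamella 18 mm wide, 84 mm long, centred at x = -27.9 mm, y = 0 of the panel. Starts between 0 and 0.001, stays where it is left, needs 9 to 12 N to move and sinks about 6 mm/s for each newton more; at home it does not yield
- lamella_4 (a joint): how far lamella 4 has been pressed down (m): 0 stands 4.5 mm above the frame, 0.0045 is home, flush. Lamella 18 mm wide, 84 mm long, centred at x = -9.3 mm, y = 0 of the panel. Starts between 0 and 0.001, stays where it is left, needs 9 to 12 N to move and sinks about 6 mm/s for each newton more; at home it does not yield
- lamella_5 (a joint): how far lamella 5 has been pressed down (m): 0 stands 4.5 mm above the frame, 0.0045 is home, flush. Lamella 18 mm wide, 84 mm long, centred at x = 9.3 mm, y = 0 of the panel. Starts between 0 and 0.001, stays where it is left, needs 9 to 12 N to move and sinks about 6 mm/s for each newton more; at home it does not yield
- lamella_6 (a joint): how far lamella 6 has been pressed down (m): 0 stands 4.5 mm above the frame, 0.0045 is home, flush. Lamella 18 mm wide, 84 mm long, centred at x = 27.9 mm, y = 0 of the panel. Starts between 0 and 0.001, stays where it is left, needs 9 to 12 N to move and sinks about 6 mm/s for each newton more; at home it does not yield
- lamella_7 (a joint): how far lamella 7 has been pressed down (m): 0 stands 4.5 mm above the frame, 0.0045 is home, flush. Lamella 18 mm wide, 84 mm long, centred at x = 46.5 mm, y = 0 of the panel. Starts between 0 and 0.001, stays where it is left, needs 9 to 12 N to move and sinks about 6 mm/s for each newton more; at home it does not yield
- lamella_8 (a joint): how far lamella 8 has been pressed down (m): 0 stands 4.5 mm above the frame, 0.0045 is home, flush. Lamella 18 mm wide, 84 mm long, centred at x = 65.1 mm, y = 0 of the panel. Starts between 0 and 0.001, stays where it is left, needs 9 to 12 N to move and sinks about 6 mm/s for each newton more; at home it does not yield
- try_square: try square, 100x163x18 mm, wooden stock and steel blade, behind the rack; origin under its middle
- tape_measure: tape measure, 36x86x64 mm, between robot and panel; origin under its middle
There are look-alikes about, which are no part of the job. There is more than one size of the roller; the one meant has the size given above.

How it is judged:
On the way:
1. the roller's wheel has rolled at least 50 mm one way, and bears on the panel ((value of joint roller_wheel above 2.5 rad or value of joint roller_wheel below -2.5 rad) and contact force between roller and panel above 1 N), for 0.1 s.
At the end, for the whole second after the job is handed in: All eight lamellae are pressed down by at least 3.0 of 4.5 mm (no more than 1.5 mm proud), and the roller hangs at rest and released in the rack: its collar on the shelf within 10 mm of the seat along the slot, 8 mm across it and 5 mm in height, its handle within 0.15 rad of vertical (value of joint each of lamella_1, lamella_2, lamella_3, lamella_4, lamella_5, lamella_6, lamella_7, lamella_8 above 0.003 m and x of roller_collar in the frame of rack_seat between -0.01 and 0.01 m and y of roller_collar in the frame of rack_seat between -0.008 and 0.008 m and z of roller_collar in the frame of rack_seat between -0.005 and 0.005 m and angle between roller_collar's own z axis and vertical below 0.15 rad and linear speed of roller below 0.03 m/s and contact force between roller and panel below 0.1 N); the robot touches nothing.
It fails at once if the roller presses on the panel with more than 30 N (contact force between roller and panel above 30 N).
It fails at once if fingers or arm press on the panel (contact force between any of the fingers, the arm and panel above 1 N).
It fails at once if another thing on the bench is pushed about (more than 20 mm) (distance of any of try_square, tape_measure from where it was at the start of the episode above 0.02 m).
It also fails if it takes over 72 s, if anything falls off the work surface, if the arm or the gripper's body presses on something with over 40 N, if the wrist force passes 120 N, or if a joint passes its speed limit or range.

## Robot

A 7-joint arm with a two-finger parallel gripper is mounted at the origin on a cart in front of the work surface, level with it; the furniture and walls round the work are solid. World frame = base frame: x ahead of the robot, y to its left, z up, the work surface at z = 0. Lengths are in m, angles in rad, forces in N, time in s.
With the tool pointing down it reaches from about 0.35 to 0.9 m from the base axis. Payload 8.1 kg.
Tool frame: the origin (TCP) lies midway between the tips of the shut fingers; the grasp point (between the pads) lies 19 mm behind it; z points along the fingers, y is the line along which they close (so a half turn about z gives the same grasp; the last joint's range is limited). The gripper opens to 92 mm and grips with 3 to 60 N. Pads are 19 mm wide; open, the fingers measure 130 mm over their backs; the gripper's body (75 mm by 190 mm) begins 47 mm behind the grasp point.
Start: joints at [-1.405, 0.434, 0.025, 1.573, -0.012, 1.134, -0.075], TCP at [0.166, 0.603, 0.227] pointing down, gripper open.
Joint ranges: [-2.62, 2.62], [-0.44, 2.09], [-1.27, 1.32], [0.08, 2.57], [-1.32, 4.46], [0.12, 2], [-2.74, 2.74]. Speed limits (rad/s): [2.22, 2.22, 3.01, 3.01, 3.14, 3.14, 3.14].

## Interface

Orientations are given as a rotation vector (axis times angle).
In Python, from cell import readout, get_image, calibration, ticket gives the robot as it stands. The module is installed in compiled form; this text tells all that it offers.
- The arm moves only by the tool move_arm, never from a script. Its argument "series" is a list of rows, each a list of 6 numbers: the shift along the world's x, y, z as a fraction of full scale, then the turn, a rotation vector about the world's x, y, z as a fraction of full scale. A call has 1 to 5 rows; each row is the pose to reach, as a shift and turn from the pose commanded when the call began; what a row does not reach only later rows make up. Full scale, the value 1, is 0.75 m for a shift and 60 degrees for a turn. A row lasts 1/10 s, in which the tool goes at most 50 mm and 8.59 degrees, less where a joint would pass 70% of its speed; a pose out of reach is approached as far as the arm can. A call with a number of a shift or a turn outside -1 to 1 is refused whole. A call with a gripper value outside its range is refused whole. "claw" is the opening, from -1 (shut) to 1 (fully open), so that 0 is half open, set as the call begins (left out, the last holds). The fingers move at their own pace and stop on an object; "squeeze" is the grip in N (left out, the last holds). Time passes only in rows, so rows that repeat a pose let the fingers close. It gives the time, the measured TCP pose, the force, the opening and the grip force at its end, in the units of the state.
- readout.observe(): the state, without advancing time (a new reading comes with each control period).
- get_image(name): name is "side" or "top" or "wrist"; returns (picture, depth): 384x512x3 uint8, red, green, blue; 384x512 float32, m along the optical axis (not along the pixel's ray), 0 where there is no reading.
- calibration(name): a dict with "fx", "fy", "cx", "cy" (pixels), "k1" (the pictures are not rectified: a ray, as slopes to the right and down, at radius r is drawn at 1 + k1 r^2 times it, then the intrinsics apply), "view" (4x4, takes a point from world to camera coordinates); the wrist camera has in their place "mount" (4x4, takes a point from camera to tool coordinates, whose origin is the TCP and whose axes are the flange's). Camera axes: x right, y down, z forward; pixel columns grow to the right and rows downward; lengths in m; the calibration is good to about 2 mm. A picture is of the moment at which its call begins: read the wrist's pose just before it. calibration takes no time and is no camera call.
- ticket.sign_off(): hands the job in; it is judged then, once.
The state is a dict: "clock": time; "joints": joint angles; "dq": joint speeds; "joint_efforts": joint torques, N m; "position": TCP position; "ee_rot": TCP orientation; "force": force on the tool from outside, world axes, zero at the start; "ft_torque": the same for the moment, N m; "width": opening from 0.0 (shut) to 1.0 (fully open); "gripper_force": force on a finger pad.
Only numpy, scipy, OpenCV 4.12 (cv2) and the standard library are available. Lean on these libraries where they do the work, as an engineer would, in place of code of your own. Each camera call takes 0.05 s, during which the arm holds its last target. There are 200 camera calls.

## Working session

There is one attempt and no reset: what is moved stays moved. The work goes in short steps, Python scripts to look and compute and a tool call to move; the robot and the scene stay as the last step left them, time stands still between calls to the robot, and variables do not carry over. Pictures are saved under pics/ and viewed, at most 10 in all, crops included, and the job is handed in when it is done.

Besides the shell and the picture viewer there is one more tool, called after "Call:" by a JSON object that holds its "name" and its "arguments", one argument or row to a line. move_arm: Moves the arm, as the interface text tells. Shift numbers are shares of 0.75 m and turn numbers shares of 60 degrees, none past 1 either way. Its arguments: {"type":"object","properties":{"series":{"type":"array"},"claw":{"type":"number"},"squeeze":{"type":"number"}},"required":["series"]}

```bash
mkdir -p pics
cat > h.py <<'E'
import numpy as np,cv2
from cell import readout,get_image,calibration
from scipy.spatial.transform import Rotation as R
def rays(c,uv):
    K=np.array([[c['fx'],0,c['cx']],[0,c['fy'],c['cy']],[0,0,1]])
    return cv2.undistortPoints(np.array(uv,float).reshape(-1,1,2),K,np.array([c['k1'],0,0,0.])).reshape(-1,2)
def c2w(name,c,st=None):
    if name!='wrist': return np.linalg.inv(np.array(c['view']))
    T=np.eye(4);T[:3,:3]=R.from_rotvec(st['ee_rot']).as_matrix();T[:3,3]=st['position'];return T@np.array(c['mount'])
def cloud(name,st=None):
    st=st or readout.observe(); im,d=get_image(name);c=calibration(name)
    h,w=d.shape;uv=np.stack(np.meshgrid(np.arange(w),np.arange(h)),-1).reshape(-1,2)
    r=rays(c,uv);z=d.reshape(-1,1);p=np.hstack([r*z,z]);T=c2w(name,c,st)
    P=(p@T[:3,:3].T+T[:3,3]).reshape(h,w,3);P[d==0]=np.nan
    return im,P
E
python3 - <<'E'
from h import *
print(readout.observe())
for n in ('top','side'):
    im,P=cloud(n);np.savez('%s.npz'%n,im=im,P=P)
    print(n,calibration(n)['view'])
    cv2.imwrite(f'pics/{n}0.png',cv2.resize(im[...,::-1],(800,600)))
E
```

```text
{'clock': 0.0, 'joints': array([-1.40462895,  0.43524569,  0.02499204,  1.57407129, -0.01159682,
        1.13399479, -0.07512666]), 'dq': array([ 1.34802876e-03,  2.01091234e-03,  6.19925399e-04,  1.08590422e-06,
       -1.46843969e-03,  2.65281249e-04, -2.09253732e-04]), 'joint_efforts': array([ 3.65349479e-04, -6.67839146e+01,  9.85334292e-01, -3.14464545e+01,
       -6.04163460e-02,  4.29392047e-02,  1.89485336e-04]), 'position': array([0.16589836, 0.60206375, 0.22594107]), 'ee_rot': array([-4.21076079e-01, -3.11318730e+00,  2.47095039e-03]), 'force': array([ 0.43091959, -1.00988939,  0.17401352]), 'ft_torque': array([-0.02427727, -0.04480938, -0.01469761]), 'gripper_force': 0.0, 'width': 0.9982422582618329}
top [[-0.00327394 -0.99993219 -0.01117588  0.14642263]
 [-0.99575405  0.004288   -0.09195372  0.54137117]
 [ 0.09199541  0.01082737 -0.99570056  1.06348707]
 [ 0.          0.          0.          1.        ]]
side [[-0.96280864 -0.2699759  -0.01060868  0.52567469]
 [-0.16279559  0.61101572 -0.77469826  0.10200595]
 [ 0.21563193 -0.74415912 -0.6322421   0.90286467]
 [ 0.          0.          0.          1.        ]]
```

View pics/top0.png

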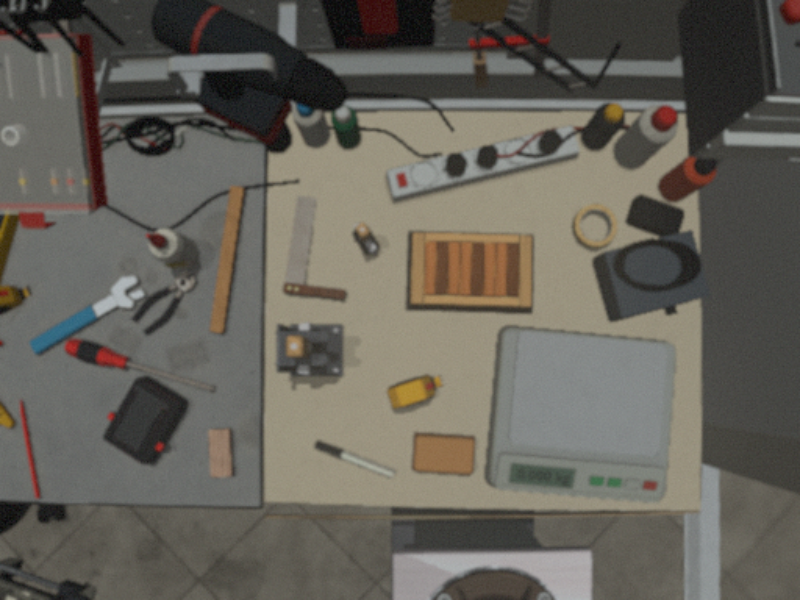

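View pics/side0.png

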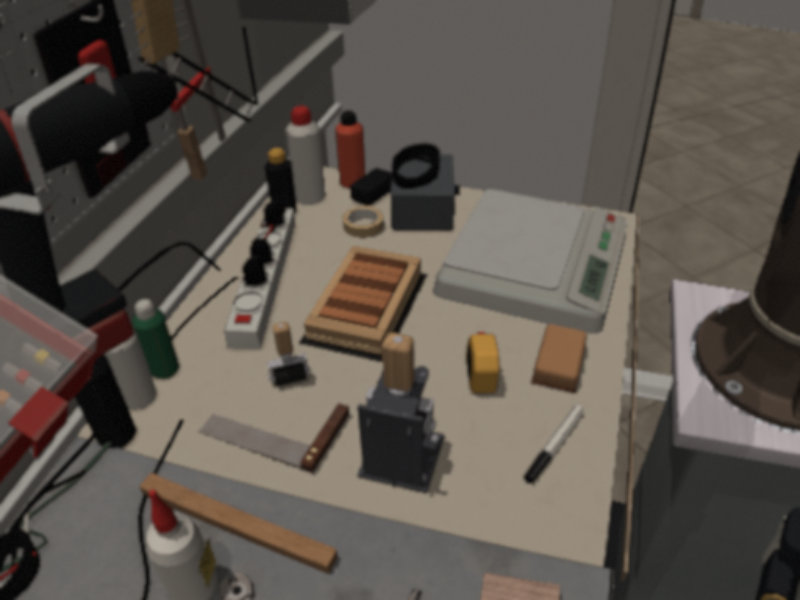

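Top view (800×600 px): the roller's candidates are the handle in the rack at (295,345), and a smaller roller standing free at (367,240), which is the look-alike. The panel is at (470,270) with its row along world y. The side view shows the rack's plate towards +y, so the slot opens towards -y.

Run:
```python
from h import *
d=np.load('top.npz');im,P=d['im'],d['P'];hsv=cv2.cvtColor(im,cv2.COLOR_RGB2HSV)
def reg(x0,x1,y0,y1):
    m=np.zeros(P.shape[:2],bool);m[int(y0*.64):int(y1*.64),int(x0*.64):int(x1*.64)]=1;return m
def desc(m,name):
    p=P[m];p=p[~np.isnan(p[:,0])]
    r=cv2.minAreaRect(p[:,:2].astype(np.float32));print(name,len(p),'med',np.median(p,0).round(4),'rect',np.round(r[0],4),np.round(r[1],4),round(r[2],2))
Z=P[...,2]
print('bench z',np.nanmedian(Z[reg(380,390,280,340)]))
r=reg(260,360,310,390)
desc(r&(Z>.16),'handle top');desc(r&(Z>.11)&(Z<.14),'shelf');desc(r&(Z>.004)&(Z<.03),'base')
desc(reg(340,390,215,265)&(Z>.03),'small roller')
r=reg(395,545,220,320);desc(r&(Z>.02),'panel')
wood=r&(hsv[...,1]>60)&(hsv[...,2]>90)&(Z>.02)
n,l,s,c=cv2.connectedComponentsWithStats(wood.astype(np.uint8))
desc(l==1+np.argmax(s[1:,4]),'panel wood')
p=P[r&(Z>.02)];A=np.c_[p[:,:2]-np.median(p[:,:2],0),np.ones(len(p))];print(np.linalg.lstsq(A,p[:,2],rcond=None)[0])
for y in np.arange(-.16,.06,.012):
  q=p[(abs(p[:,1]-y)<.006)]
  if len(q):print(round(y,3),len(q),q[:,0].min().round(3),q[:,0].max().round(3),np.percentile(q[:,2],[10,50,90]).round(4))
desc(reg(385,445,370,412)&(Z>.03),'tape');desc(reg(280,350,190,305)&(Z>.006),'square')
s=im[190:250,165:235];cv2.imwrite('pics/rack.png',cv2.resize(s[...,::-1],(700,600),interpolation=cv2.INTER_CUBIC))
d=np.load('side.npz');im,P=d['im'],d['P'];Z=P[...,2]
r=reg(345,450,325,495)
desc(r&(Z>.16),'side handle');desc(r&(Z>.11)&(Z<.128),'side shelf'); desc(r&(Z>.01)&(Z<.11),'side plate')
```

```text
bench z 0.00048461792426546246
handle top 170 med [0.4731 0.284  0.1935] rect [0.4731 0.2865] [0.0277 0.023 ] 0.03
shelf 499 med [0.4673 0.2885 0.1253] rect [0.4734 0.2865] [0.0704 0.0731] 0.03
base 587 med [0.4727 0.2623 0.0067] rect [0.4757 0.2943] [0.1258 0.1597] 0.1
small roller 129 med [0.6447 0.2    0.087 ] rect [0.6506 0.2029] [0.0499 0.0164] 33.37
panel 3542 med [0.5981 0.0343 0.0395] rect [0.5998 0.0345] [0.1905 0.1146] 88.06
panel wood 3530 med [0.5981 0.0346 0.0395] rect [0.5998 0.0345] [0.1905 0.1146] 88.06
[ 0.00707511 -0.01782668  0.03917976]
-0.064 36 0.601 0.653 [0.0354 0.0377 0.0399]
-0.052 226 0.539 0.653 [0.0358 0.0387 0.0411]
-0.04 225 0.54 0.653 [0.0366 0.0394 0.0431]
-0.028 224 0.541 0.653 [0.0373 0.0419 0.0447]
-0.016 223 0.541 0.654 [0.0366 0.0412 0.0439]
-0.004 226 0.542 0.653 [0.0366 0.0411 0.0444]
0.008 217 0.542 0.656 [0.0365 0.041  0.0438]
0.02 232 0.542 0.656 [0.0356 0.0402 0.0436]
0.032 222 0.543 0.657 [0.035  0.04   0.0432]
0.044 229 0.543 0.657 [0.036  0.0399 0.0431]
0.056 224 0.544 0.657 [0.0354 0.04   0.0429]
tape 438 med [0.409  0.1321 0.0603] rect [0.4082 0.1312] [0.0367 0.0698] 18.08
square 624 med [0.5911 0.3065 0.0102] rect [0.6458 0.283 ] [0.0989 0.1811] 89.16
side handle 472 med [0.4693 0.2953 0.1862] rect [0.4706 0.287 ] [0.0238 0.0292] 86.97
side shelf 915 med [0.4644 0.3086 0.1239] rect [0.4761 0.2903] [0.0685 0.0781] 8.74
side plate 2133 med [0.4776 0.3215 0.055 ] rect [0.5174 0.2147] [0.0991 0.2683] 30.13
```

View pics/rack.png

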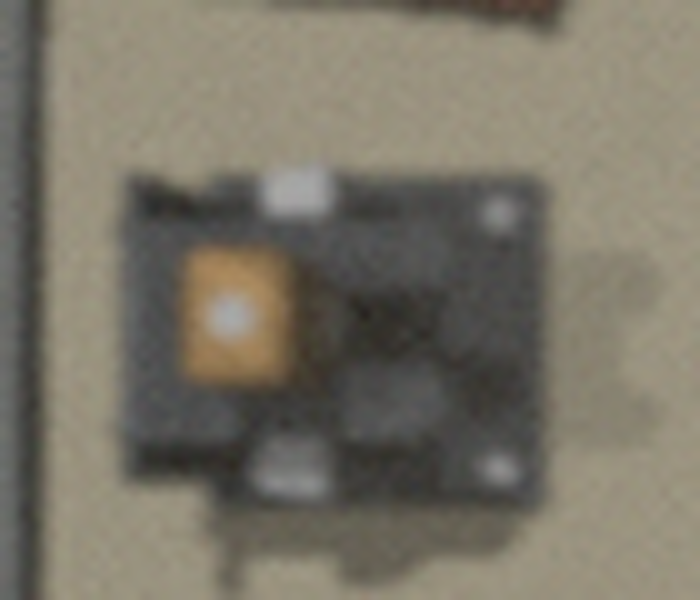

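The crop shows the handle top at (238,315), 24 mm along world y and 30 mm along x, with its top at z≈0.195. This matches the wanted roller hanging at about (0.473, 0.287). The one at (367,240) is only ~90 mm tall. I'll move above the roller now.

Call:
{"name": "move_arm", "arguments": {
  "series": [
    [0.03,-0.03,0.03,0,0,0.05],
    [0.06,-0.06,0.06,0,0,0.1],
    [0.09,-0.09,0.09,0,0,0.15],
    [0.13,-0.13,0.1,0,0,0.2],
    [0.17,-0.17,0.1,0,0,0.257]
  ],
  "claw": 1
}}

```text
clock: 0.6
position: [0.2945, 0.4745, 0.303]
ee_rot: [-0.005, 3.141, 0.003]
force: [0.8, 0.4, -1.2]
width: 0.999
gripper_force: 0.0
```

Call:
{"name": "move_arm", "arguments": {
  "series": [
    [0.04,-0.04,0,0,0,0],
    [0.08,-0.08,0,0,0,0],
    [0.12,-0.12,0,0,0,0],
    [0.16,-0.16,0,0,0,0],
    [0.2,-0.2,0,0,0,0]
  ]
}}

```text
clock: 1.1
position: [0.4443, 0.3236, 0.3016]
ee_rot: [0.001, -3.141, 0.0]
force: [0.9, 0.6, 0.2]
width: 1.003
gripper_force: 0.0
```

Call:
{"name": "move_arm", "arguments": {
  "series": [
    [0.03,-0.04,0,0,0,0],
    [0.039,-0.051,0,0,0,0],
    [0.039,-0.051,0,0,0,0]
  ]
}}

```text
clock: 1.4
position: [0.4738, 0.2849, 0.3015]
ee_rot: [-0.006, -3.141, 0.001]
force: [0.0, 0.5, 0.2]
width: 0.997
gripper_force: 0.0
```

Run:
```python
from h import *
st=readout.observe();Rm=R.from_rotvec(st['ee_rot']).as_matrix()
print(st['position'],'toolz',Rm[:,2].round(4),'tooly',Rm[:,1].round(4),st['force'],st['joints'].round(2))
im,P=cloud('wrist',st);Z=P[...,2]
near=(abs(P[...,0]-.473)<.05)&(abs(P[...,1]-.287)<.08)
for lo,hi in((.185,.21),(.118,.132)):
    p=P[near&(Z>lo)&(Z<hi)]
    if len(p): r=cv2.minAreaRect(p[:,:2].astype(np.float32));print(lo,len(p),np.round(r[0],4),np.round(r[1],4),r[2],np.median(p,0))
cv2.imwrite('pics/w1.png',im[...,::-1])
```

```text
[0.47375744 0.28491838 0.30146533] toolz [-2.e-04 -8.e-04 -1.e+00] tooly [ 3.6e-03  1.0e+00 -8.0e-04] [0.00355344 0.50854381 0.15461441] [-0.77  0.26  0.17  1.65 -0.04  1.24  0.97]
0.185 933 [0.4719 0.2857] [0.0237 0.0284] 89.32978820800781 [0.47057842 0.28569142 0.19512761]
0.118 2250 [0.4724 0.2855] [0.0694 0.0752] 0.0718654990196228 [0.46266909 0.300518   0.12589727]
```

View pics/w1.png

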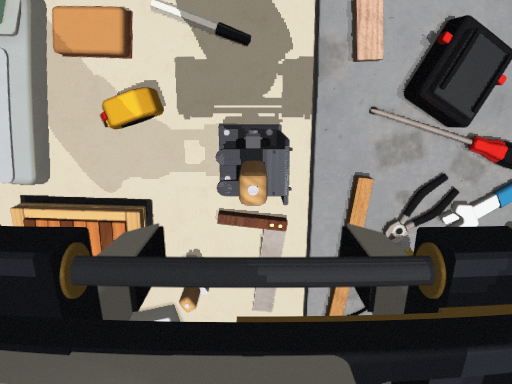

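The wrist view shows the roller's handle at about (253,188), centred in the rack and between the fingers' line. It confirms (0.472, 0.286). Now descend and grip.

Call:
{"name": "move_arm", "arguments": {
  "series": [
    [-0.002,0.0015,-0.05,0,0,0],
    [-0.002,0.0015,-0.1,0,0,0],
    [-0.002,0.0015,-0.15,0,0,0],
    [-0.002,0.0015,-0.19,0,0,0],
    [-0.002,0.0015,-0.205,0,0,0]
  ],
  "claw": 1
}}

```text
clock: 1.95
position: [0.4682, 0.289, 0.1451]
ee_rot: [0.006, -3.137, 0.003]
force: [-0.0, 0.2, -0.0]
width: 0.998
gripper_force: 0.0
```

Call:
{"name": "move_arm", "arguments": {
  "series": [
    [0,0,0,0,0,0],
    [0,0,0,0,0,0],
    [0,0,0,0,0,0],
    [0,0,0,0,0,0],
    [0,0,0,0,0,0]
  ],
  "claw": -1,
  "squeeze": 50
}}

```text
clock: 2.45
position: [0.4717, 0.2882, 0.1489]
ee_rot: [-0.0, 3.14, 0.002]
force: [0.4, -0.1, -0.1]
width: 0.615
gripper_force: 0.0
```

Run:
```python
from h import *
st=readout.observe();print(st['clock'],st['position'],st['ee_rot'],st['force'],st['width'],st['gripper_force'])
```

```text
2.45 [0.47168018 0.2882452  0.1489106 ] [-2.87988361e-04  3.14036605e+00  1.68192501e-03] [ 0.43721666 -0.1226055  -0.14237802] 0.6149207477941105 0.0
```

Call:
{"name": "move_arm", "arguments": {
  "series": [
    [0,0,0,0,0,0],
    [0,0,0,0,0,0],
    [0,0,0,0,0,0],
    [0,0,0,0,0,0],
    [0,0,0,0,0,0]
  ]
}}

```text
clock: 2.95
position: [0.4713, 0.2873, 0.148]
ee_rot: [-0.0, -3.141, 0.001]
force: [-0.1, -2.7, 1.6]
width: 0.261
gripper_force: 50.0
```

Call:
{"name": "move_arm", "arguments": {
  "series": [
    [0,0,0,0,0,0],
    [0,0,0,0,0,0],
    [0,0,0,0,0,0]
  ]
}}

```text
clock: 3.25
position: [0.4713, 0.2874, 0.148]
ee_rot: [-0.0, -3.141, 0.001]
force: [-0.5, -5.3, 2.8]
width: 0.259
gripper_force: 50.0
```

Run:
```python
from h import *
st=readout.observe();print(st['clock'],st['position'],st['ee_rot'],st['force'],st['width'],st['gripper_force'])
```

```text
3.25 [0.47133011 0.28736528 0.14796144] [-3.44143563e-04 -3.14147395e+00  1.00280117e-03] [-0.49333548 -5.30945595  2.8073434 ] 0.258743315193786 49.98778939247131
```

Gripped. Lift 3 mm and slide out towards -y.

Call:
{"name": "move_arm", "arguments": {
  "series": [
    [0,0,0.002,0,0,0],
    [0,0,0.004,0,0,0],
    [0,-0.01,0.004,0,0,0],
    [0,-0.02,0.004,0,0,0],
    [0,-0.03,0.004,0,0,0]
  ]
}}

```text
clock: 3.75
position: [0.4712, 0.265, 0.1511]
ee_rot: [-0.001, 3.141, 0.001]
force: [0.5, -0.1, -3.4]
width: 0.261
gripper_force: 50.0
```

Call:
{"name": "move_arm", "arguments": {
  "series": [
    [0,-0.02,0,0,0,0],
    [0,-0.04,0,0,0,0],
    [0,-0.06,0,0,0,0],
    [0,-0.08,0,0,0,0],
    [0,-0.08,0,0,0,0]
  ]
}}

```text
clock: 4.25
position: [0.4714, 0.2021, 0.1511]
ee_rot: [-0.005, -3.141, 0.002]
force: [0.6, -0.7, -4.2]
width: 0.26
gripper_force: 50.0
```

Run:
```python
from h import *
st=readout.observe();print(st['clock'],st['position'],st['ee_rot'],st['force'],st['width'],st['gripper_force'])
im,P=cloud('side');cv2.imwrite('pics/s2.png',cv2.resize(im[150:340,150:420,::-1],(800,563)))
```

```text
4.25 [0.47142857 0.20206246 0.151061  ] [-5.25289189e-03 -3.14143517e+00  1.89835243e-03] [ 0.58355168 -0.74780158 -4.20690676] 0.2595234816005915 49.98929679393768
```

View pics/s2.png

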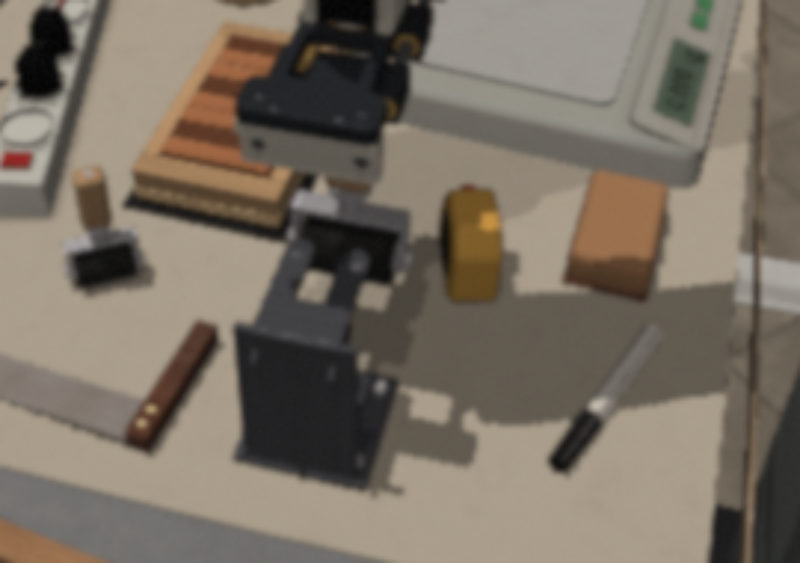

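The roller is out of the rack and upright in the gripper, clear of the tape at (470,240). Next I get the panel heights by strip.

Run:
```python
from h import *
for n in('top','side'):
    d=np.load(n+'.npz');P=d['P'].reshape(-1,3);P=P[~np.isnan(P[:,0])]
    a=np.deg2rad(88.06);U=np.array([np.cos(a),np.sin(a)]);V=np.array([-U[1],U[0]])
    q=P[:,:2]-[.5998,.0345];u=q@U;v=q@V;z=P[:,2]
    m=(abs(u)<93)&(z>.025)&(abs(u)<.09)
    f=m&(abs(v)>.046)&(abs(v)<.054);print(n,f.sum(),'frame fit [slope,mid]',np.polyfit(u[f],z[f],1))
    e=m&(abs(u)>.079)&(abs(v)<.054);print('ends',np.polyfit(u[e],z[e],1))
    for k in range(8):
        c=-.0651+.0186*k;s=m&(abs(u-c)<.007)&(abs(v)<.035);print(k+1,s.sum(),np.median(z[s]).round(4))
```

```text
top 471 frame fit [slope,mid] [-0.02063393  0.03708508]
ends [-0.01828113  0.03720747]
1 163 0.0426
2 169 0.0418
3 153 0.042
4 166 0.0411
5 161 0.0408
6 164 0.0407
7 168 0.0399
8 157 0.0402
side 339 frame fit [slope,mid] [-0.01623308  0.03592056]
ends [-0.01747019  0.03602752]
1 108 0.0415
2 111 0.0408
3 126 0.0408
4 119 0.04
5 124 0.0394
6 139 0.0401
7 140 0.0392
8 162 0.0391
```

Call:
{"name": "move_arm", "arguments": {
  "series": [
    [0,0,0.03,0,0,0],
    [0,0,0.06,0,0,0],
    [0.04,-0.03,0.067,0,0,-0.01],
    [0.08,-0.06,0.067,0,0,-0.02],
    [0.12,-0.09,0.067,0,0,-0.032]
  ]
}}

```text
clock: 4.8
position: [0.5624, 0.1383, 0.2018]
ee_rot: [0.05, 3.14, 0.002]
force: [1.2, 1.3, -4.6]
width: 0.259
gripper_force: 50.0
```

Call:
{"name": "move_arm", "arguments": {
  "series": [
    [0.03,-0.025,0,0,0,0],
    [0.054,-0.0455,0,0,0,0],
    [0.054,-0.0455,-0.03,0,0,0],
    [0.054,-0.0455,-0.06,0,0,0],
    [0.054,-0.0455,-0.06,0,0,0]
  ]
}}

```text
clock: 5.3
position: [0.5997, 0.1042, 0.1531]
ee_rot: [-0.051, -3.136, 0.001]
force: [-0.3, 0.1, -3.5]
width: 0.262
gripper_force: 50.0
```

Call:
{"name": "move_arm", "arguments": {
  "series": [
    [0,0,0,0,0,0],
    [0,0,0,0,0,0],
    [0,0,0,0,0,0]
  ]
}}

```text
clock: 5.6
position: [0.6025, 0.1042, 0.1576]
ee_rot: [0.052, 3.139, 0.001]
force: [-0.2, 0.5, -3.7]
width: 0.257
gripper_force: 50.0
```

Run:
```python
from h import *
st=readout.observe();print(st['clock'],st['position'],st['ee_rot'],st['force'],st['ft_torque'])
im,P=cloud('top');cv2.imwrite('pics/t3.png',cv2.resize(im[130:230,160:380,::-1],(800,364)))
im,P=cloud('side');cv2.imwrite('pics/s3.png',cv2.resize(im[110:280,130:330,::-1],(700,595)))
```

```text
5.6 [0.60252289 0.10422995 0.1575756 ] [5.15512817e-02 3.13905378e+00 1.14194082e-03] [-0.22240169  0.52426166 -3.70714907] [ 0.00289321 -0.00606398  0.02555305]
```

View pics/s3.png

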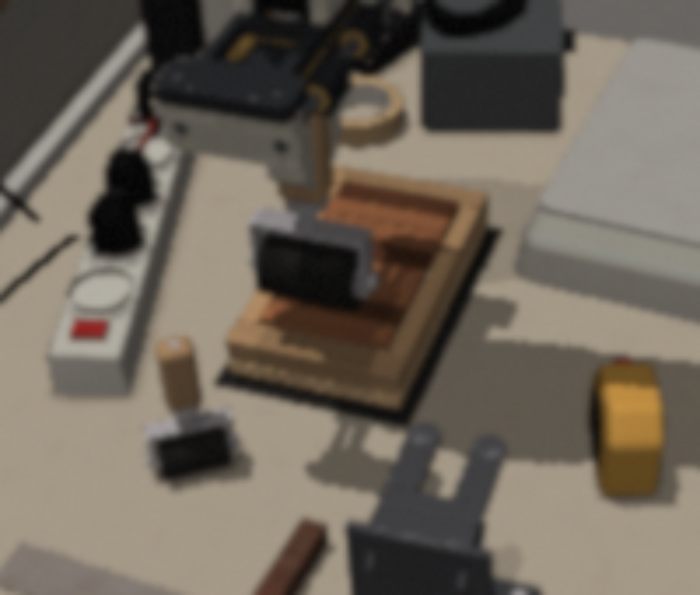

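The roller hangs above the near end lamella at about (310,260), with the wheel across the row and clear of the frame sides. Descend to just above it.

Call:
{"name": "move_arm", "arguments": {
  "series": [
    [0,-0.005,-0.007,0,0,0],
    [0,-0.005,-0.014,0,0,0],
    [0,-0.005,-0.021,0,0,0],
    [0,-0.005,-0.027,0,0,0],
    [0,-0.005,-0.027,0,0,0]
  ]
}}

```text
clock: 6.2
position: [0.6011, 0.1, 0.135]
ee_rot: [-0.052, -3.14, 0.001]
force: [-0.9, 0.5, -3.9]
width: 0.259
gripper_force: 50.0
```

Call:
{"name": "move_arm", "arguments": {
  "series": [
    [0,0,-0.0007,0,0,0],
    [0,0,-0.0014,0,0,0],
    [0,0,-0.002,0,0,0],
    [0,0,-0.002,0,0,0]
  ]
}}

```text
clock: 6.6
position: [0.6018, 0.1001, 0.1346]
ee_rot: [0.052, 3.141, 0.0]
force: [0.0, 0.9, -4.1]
width: 0.26
gripper_force: 50.0
```

Call:
{"name": "move_arm", "arguments": {
  "series": [
    [0,0,-0.0007,0,0,0],
    [0,0,-0.0014,0,0,0],
    [0,0,-0.0014,0,0,0]
  ]
}}

```text
clock: 6.9
position: [0.6017, 0.1001, 0.1334]
ee_rot: [-0.052, -3.141, -0.0]
force: [-0.1, -0.2, -3.0]
width: 0.258
gripper_force: 50.0
```

Call:
{"name": "move_arm", "arguments": {
  "series": [
    [0,0,-0.0007,0,0,0],
    [0,0,-0.0007,0,0,0]
  ]
}}

```text
clock: 7.1
position: [0.6018, 0.1001, 0.133]
ee_rot: [0.052, 3.141, 0.0]
force: [-0.6, -0.4, -2.1]
width: 0.257
gripper_force: 50.0
```

Call:
{"name": "move_arm", "arguments": {
  "series": [
    [0,0,-0.0007,0,0,0],
    [0,0,-0.0007,0,0,0]
  ]
}}

```text
clock: 7.3
position: [0.6019, 0.1002, 0.1329]
ee_rot: [0.052, 3.141, 0.001]
force: [-1.2, 0.4, 3.7]
width: 0.259
gripper_force: 50.0
```

Call:
{"name": "move_arm", "arguments": {
  "series": [
    [0,0,-0.0007,0,0,0],
    [0,0,-0.0007,0,0,0]
  ]
}}

```text
clock: 7.5
position: [0.602, 0.1002, 0.1325]
ee_rot: [0.052, 3.14, 0.001]
force: [-2.0, 0.3, 4.5]
width: 0.264
gripper_force: 50.0
```

Call:
{"name": "move_arm", "arguments": {
  "series": [
    [0,0,-0.0007,0,0,0],
    [0,0,-0.0007,0,0,0]
  ]
}}

```text
clock: 7.7
position: [0.602, 0.1002, 0.132]
ee_rot: [0.052, 3.14, 0.001]
force: [-1.8, 0.3, 5.8]
width: 0.259
gripper_force: 50.0
```

Call:
{"name": "move_arm", "arguments": {
  "series": [
    [0,0,-0.0007,0,0,0],
    [0,0,-0.0007,0,0,0]
  ]
}}

```text
clock: 7.9
position: [0.602, 0.1002, 0.1315]
ee_rot: [0.052, 3.14, 0.001]
force: [-2.8, -0.0, 5.8]
width: 0.261
gripper_force: 50.0
```

Call:
{"name": "move_arm", "arguments": {
  "series": [
    [0,0,-0.0007,0,0,0],
    [0,0,-0.0007,0,0,0]
  ]
}}

```text
clock: 8.1
position: [0.602, 0.1002, 0.131]
ee_rot: [0.052, 3.14, 0.001]
force: [-1.6, -0.4, 5.8]
width: 0.26
gripper_force: 50.0
```

Call:
{"name": "move_arm", "arguments": {
  "series": [
    [0,0,-0.0007,0,0,0],
    [0,0,-0.0014,0,0,0],
    [0,0,-0.0014,0,0,0]
  ]
}}

```text
clock: 8.4
position: [0.602, 0.1002, 0.1299]
ee_rot: [0.052, 3.14, 0.001]
force: [-3.0, -0.2, 5.9]
width: 0.264
gripper_force: 50.0
```

Call:
{"name": "move_arm", "arguments": {
  "series": [
    [0,0,-0.0007,0,0,0],
    [0,0,-0.0007,0,0,0]
  ]
}}

```text
clock: 8.6
position: [0.602, 0.1001, 0.1294]
ee_rot: [0.052, 3.141, 0.001]
force: [-2.6, 0.1, 6.5]
width: 0.258
gripper_force: 50.0
```

Call:
{"name": "move_arm", "arguments": {
  "series": [
    [0,0,-0.0005,0,0,0],
    [0,0,-0.0005,0,0,0]
  ]
}}

```text
clock: 8.8
position: [0.602, 0.1002, 0.129]
ee_rot: [0.052, 3.14, 0.001]
force: [-0.6, 0.8, 5.8]
width: 0.256
gripper_force: 50.0
```

Call:
{"name": "move_arm", "arguments": {
  "series": [
    [0,0,-0.0005,0,0,0],
    [0,0,-0.0005,0,0,0]
  ]
}}

```text
clock: 9.0
position: [0.602, 0.1003, 0.1286]
ee_rot: [0.052, 3.141, 0.001]
force: [-3.0, 0.2, 5.1]
width: 0.258
gripper_force: 50.0
```

Call:
{"name": "move_arm", "arguments": {
  "series": [
    [0,0,-0.0004,0,0,0],
    [0,0,-0.0004,0,0,0]
  ]
}}

```text
clock: 9.2
position: [0.602, 0.1005, 0.1284]
ee_rot: [0.052, 3.14, 0.001]
force: [-2.4, 0.5, 6.9]
width: 0.258
gripper_force: 50.0
```

Lamella 8 is pressed about 4.5 mm with ~10 N of contact. Now roll slowly towards -y, rising with the lean.

Call:
{"name": "move_arm", "arguments": {
  "series": [
    [-0.0001,-0.003,0.0002,0,0,0],
    [-0.0002,-0.006,0.0003,0,0,0],
    [-0.0003,-0.009,0.0003,0,0,0],
    [-0.0004,-0.012,0.0004,0,0,0],
    [-0.0005,-0.015,0.0004,0,0,0]
  ]
}}

```text
clock: 9.7
position: [0.6017, 0.0911, 0.1291]
ee_rot: [0.05, 3.14, 0.004]
force: [-2.0, 3.1, 8.4]
width: 0.261
gripper_force: 50.0
```

Call:
{"name": "move_arm", "arguments": {
  "series": [
    [-0.0001,-0.003,6e-05,0,0,0],
    [-0.0002,-0.006,0.0001,0,0,0],
    [-0.0003,-0.009,0.0002,0,0,0],
    [-0.0004,-0.012,0.0002,0,0,0],
    [-0.0005,-0.015,0.0003,0,0,0]
  ]
}}

```text
clock: 10.2
position: [0.6014, 0.0805, 0.1292]
ee_rot: [0.05, 3.14, 0.006]
force: [-2.6, 8.7, 7.4]
width: 0.262
gripper_force: 50.0
```

Call:
{"name": "move_arm", "arguments": {
  "series": [
    [-0.0001,-0.003,6e-05,0,0,0],
    [-0.0002,-0.006,0.0001,0,0,0],
    [-0.0003,-0.009,0.0002,0,0,0],
    [-0.0004,-0.012,0.0002,0,0,0],
    [-0.0005,-0.015,0.0003,0,0,0]
  ]
}}

```text
clock: 10.7
position: [0.6009, 0.0667, 0.1292]
ee_rot: [0.052, 3.14, 0.001]
force: [-2.8, 0.6, 6.9]
width: 0.26
gripper_force: 50.0
```

Call:
{"name": "move_arm", "arguments": {
  "series": [
    [-0.0001,-0.003,6e-05,0,0,0],
    [-0.0002,-0.006,0.0001,0,0,0],
    [-0.0003,-0.009,0.0002,0,0,0],
    [-0.0004,-0.012,0.0002,0,0,0],
    [-0.0005,-0.015,0.0003,0,0,0]
  ]
}}

```text
clock: 11.2
position: [0.6007, 0.0577, 0.1295]
ee_rot: [0.049, 3.14, 0.005]
force: [-2.9, 4.2, 6.5]
width: 0.26
gripper_force: 50.0
```

Run:
```python
from h import *
st=readout.observe();print(st['clock'],st['position'],R.from_rotvec(st['ee_rot']).as_matrix()[:,2],st['force'],st['ft_torque'])
```

```text
11.2 [0.60066485 0.0577018  0.12952607] [ 0.00125912  0.00322896 -0.99999399] [-2.89651282  4.19599981  6.54512942] [ 1.51307424  0.8034558  -0.05948632]
```

Call:
{"name": "move_arm", "arguments": {
  "series": [
    [-0.0001,-0.003,6e-05,0,0,0],
    [-0.0002,-0.006,0.0001,0,0,0],
    [-0.0003,-0.009,0.0002,0,0,0],
    [-0.0004,-0.012,0.0002,0,0,0],
    [-0.0005,-0.015,0.0003,0,0,0]
  ]
}}

```text
clock: 11.7
position: [0.6002, 0.0442, 0.1295]
ee_rot: [0.052, 3.14, 0.001]
force: [-1.7, 4.5, 4.5]
width: 0.261
gripper_force: 50.0
```

Call:
{"name": "move_arm", "arguments": {
  "series": [
    [-0.0001,-0.003,6e-05,0,0,0],
    [-0.0002,-0.006,0.0001,0,0,0],
    [-0.0003,-0.009,0.0002,0,0,0],
    [-0.0004,-0.012,0.0002,0,0,0],
    [-0.0005,-0.015,0.0003,0,0,0]
  ]
}}

```text
clock: 12.2
position: [0.5999, 0.0342, 0.1301]
ee_rot: [0.05, 3.14, 0.003]
force: [-2.8, 3.1, 8.2]
width: 0.262
gripper_force: 50.0
```

Call:
{"name": "move_arm", "arguments": {
  "series": [
    [-0.0001,-0.003,6e-05,0,0,0],
    [-0.0002,-0.006,0.0001,0,0,0],
    [-0.0003,-0.009,0.0002,0,0,0],
    [-0.0004,-0.012,0.0002,0,0,0],
    [-0.0005,-0.015,0.0003,0,0,0]
  ]
}}

```text
clock: 12.7
position: [0.5996, 0.0242, 0.1302]
ee_rot: [0.05, 3.14, 0.006]
force: [-2.6, 8.0, 6.8]
width: 0.258
gripper_force: 50.0
```

Call:
{"name": "move_arm", "arguments": {
  "series": [
    [-0.0001,-0.003,6e-05,0,0,0],
    [-0.0002,-0.006,0.0001,0,0,0],
    [-0.0003,-0.009,0.0002,0,0,0],
    [-0.0004,-0.012,0.0002,0,0,0],
    [-0.0005,-0.015,0.0003,0,0,0]
  ]
}}

```text
clock: 13.2
position: [0.5991, 0.0102, 0.1303]
ee_rot: [0.052, 3.14, 0.001]
force: [-1.9, 0.3, 6.1]
width: 0.262
gripper_force: 50.0
```

Call:
{"name": "move_arm", "arguments": {
  "series": [
    [-0.0001,-0.003,6e-05,0,0,0],
    [-0.0002,-0.006,0.0001,0,0,0],
    [-0.0003,-0.009,0.0002,0,0,0],
    [-0.0004,-0.012,0.0002,0,0,0],
    [-0.0005,-0.015,0.0003,0,0,0]
  ]
}}

```text
clock: 13.7
position: [0.5989, 0.0016, 0.1307]
ee_rot: [0.049, 3.14, 0.005]
force: [-2.9, 6.2, 9.0]
width: 0.258
gripper_force: 50.0
```

Call:
{"name": "move_arm", "arguments": {
  "series": [
    [-0.0001,-0.003,6e-05,0,0,0],
    [-0.0002,-0.006,0.0001,0,0,0],
    [-0.0003,-0.009,0.0002,0,0,0],
    [-0.0004,-0.012,0.0002,0,0,0],
    [-0.0005,-0.015,0.0003,0,0,0]
  ]
}}

```text
clock: 14.2
position: [0.5984, -0.0119, 0.1308]
ee_rot: [0.052, 3.14, 0.002]
force: [-1.9, 5.8, 5.7]
width: 0.263
gripper_force: 50.0
```

Call:
{"name": "move_arm", "arguments": {
  "series": [
    [-0.0001,-0.003,6e-05,0,0,0],
    [-0.0002,-0.006,0.0001,0,0,0],
    [-0.0003,-0.009,0.0002,0,0,0],
    [-0.0004,-0.012,0.0002,0,0,0],
    [-0.0005,-0.015,0.0003,0,0,0]
  ]
}}

```text
clock: 14.7
position: [0.598, -0.0231, 0.131]
ee_rot: [0.051, 3.14, 0.001]
force: [-1.7, 0.8, 5.8]
width: 0.257
gripper_force: 50.0
```

Call:
{"name": "move_arm", "arguments": {
  "series": [
    [-0.0001,-0.003,6e-05,0,0,0],
    [-0.0002,-0.006,0.0001,0,0,0],
    [-0.0003,-0.009,0.0002,0,0,0],
    [-0.0004,-0.012,0.0002,0,0,0],
    [-0.0004,-0.012,0.0002,0,0,0]
  ]
}}

```text
clock: 15.2
position: [0.5977, -0.0333, 0.1308]
ee_rot: [0.053, 3.14, -0.0]
force: [-0.8, -0.1, 5.2]
width: 0.255
gripper_force: 50.0
```

The first pass is done. Now feel for the hard stop here before rolling back.

Call:
{"name": "move_arm", "arguments": {
  "series": [
    [0,0,-0.0005,0,0,0],
    [0,0,-0.0005,0,0,0]
  ]
}}

```text
clock: 15.4
position: [0.5977, -0.033, 0.1307]
ee_rot: [0.053, 3.14, -0.0]
force: [-1.8, -0.3, 8.1]
width: 0.257
gripper_force: 50.0
```

Call:
{"name": "move_arm", "arguments": {
  "series": [
    [0,0,-0.0004,0,0,0],
    [0,0,-0.0004,0,0,0]
  ]
}}

```text
clock: 15.6
position: [0.5978, -0.0329, 0.1307]
ee_rot: [0.053, 3.14, -0.0]
force: [-2.3, 0.2, 10.6]
width: 0.257
gripper_force: 50.0
```

Run:
```python
from h import *
st=readout.observe();print(st['clock'],st['position'],st['force'],st['ft_torque'])
```

```text
15.6 [ 0.59779833 -0.03291619  0.13065296] [-2.27560308  0.19785068 10.55186483] [-0.03955204  1.00464228  0.00744403]
```

Hard stop at TCP z 0.1307, so the first pass left the lamellae within a few tenths of flush. Roll back at the same light pressure.

Call:
{"name": "move_arm", "arguments": {
  "series": [
    [0.0002,0.006,-0.0001,0,0,0],
    [0.0004,0.012,-0.0002,0,0,0],
    [0.0006,0.018,-0.0003,0,0,0],
    [0.0008,0.024,-0.0004,0,0,0],
    [0.001,0.03,-0.0006,0,0,0]
  ]
}}

```text
clock: 16.1
position: [0.5986, -0.0103, 0.1303]
ee_rot: [0.053, 3.14, 0.0]
force: [-2.6, -0.3, 11.8]
width: 0.259
gripper_force: 50.0
```

Call:
{"name": "move_arm", "arguments": {
  "series": [
    [0.0002,0.006,-0.0001,0,0,0],
    [0.0004,0.012,-0.0002,0,0,0],
    [0.0006,0.018,-0.0003,0,0,0],
    [0.0008,0.024,-0.0004,0,0,0],
    [0.001,0.03,-0.0005,0,0,0]
  ]
}}

```text
clock: 16.6
position: [0.5994, 0.0122, 0.1299]
ee_rot: [0.052, 3.14, -0.0]
force: [-3.4, -2.7, 12.7]
width: 0.264
gripper_force: 50.0
```

Call:
{"name": "move_arm", "arguments": {
  "series": [
    [0.0002,0.006,-0.0001,0,0,0],
    [0.0004,0.012,-0.0002,0,0,0],
    [0.0006,0.018,-0.0003,0,0,0],
    [0.0008,0.024,-0.0004,0,0,0],
    [0.001,0.03,-0.0006,0,0,0]
  ]
}}

```text
clock: 17.1
position: [0.6001, 0.0348, 0.1295]
ee_rot: [0.052, 3.14, 0.0]
force: [-3.4, -1.3, 10.6]
width: 0.258
gripper_force: 50.0
```

Call:
{"name": "move_arm", "arguments": {
  "series": [
    [0.0002,0.006,-0.0001,0,0,0],
    [0.0004,0.012,-0.0002,0,0,0],
    [0.0006,0.018,-0.0003,0,0,0],
    [0.0008,0.024,-0.0004,0,0,0],
    [0.001,0.03,-0.0005,0,0,0]
  ]
}}

```text
clock: 17.6
position: [0.6009, 0.0574, 0.1291]
ee_rot: [0.052, 3.14, 0.0]
force: [-2.8, 0.3, 11.4]
width: 0.259
gripper_force: 50.0
```

Call:
{"name": "move_arm", "arguments": {
  "series": [
    [0.0002,0.006,-0.0001,0,0,0],
    [0.0004,0.012,-0.0002,0,0,0],
    [0.0006,0.018,-0.0003,0,0,0],
    [0.0008,0.024,-0.0004,0,0,0],
    [0.001,0.03,-0.0006,0,0,0]
  ]
}}

```text
clock: 18.1
position: [0.6017, 0.08, 0.1287]
ee_rot: [0.052, 3.14, 0.001]
force: [-1.9, 0.2, 11.0]
width: 0.262
gripper_force: 50.0
```

Call:
{"name": "move_arm", "arguments": {
  "series": [
    [0.0002,0.006,-0.0001,0,0,0],
    [0.0004,0.012,-0.0002,0,0,0],
    [0.0006,0.018,-0.0003,0,0,0],
    [0.0008,0.024,-0.0004,0,0,0],
    [0.001,0.028,-0.0006,0,0,0]
  ]
}}

```text
clock: 18.6
position: [0.6024, 0.1014, 0.1282]
ee_rot: [0.052, 3.14, 0.001]
force: [-3.5, -0.2, 11.7]
width: 0.258
gripper_force: 50.0
```

Call:
{"name": "move_arm", "arguments": {
  "series": [
    [0,0,0.03,0,0,0],
    [0,0,0.06,0,0,0],
    [0,0,0.1,0,0,0],
    [0,0,0.1,0,0,0]
  ]
}}

```text
clock: 19.0
position: [0.604, 0.101, 0.2054]
ee_rot: [0.052, 3.135, 0.002]
force: [0.7, 0.2, -4.5]
width: 0.26
gripper_force: 50.0
```

Run:
```python
from h import *
st=readout.observe();print(st['clock'],st['position'],R.from_rotvec(st['ee_rot']).as_matrix()[:,1:],st['force'])
a=np.deg2rad(88.06);U=np.array([np.cos(a),np.sin(a)]);V=np.array([-U[1],U[0]])
im,Q=cloud('side',st);P=Q.reshape(-1,3);P=P[~np.isnan(P[:,0])]
q=P[:,:2]-[.5998,.0345];u=q@U;v=q@V;z=P[:,2];m=(z<.05)
f=m&(abs(u)<.09)&(abs(v)>.046)&(abs(v)<.054)&(z>.025);c0=np.polyfit(u[f],z[f],1);print(c0)
for k in range(8):
    c=-.0651+.0186*k;s=m&(abs(u-c)<.007)&(abs(v)<.035);print(k+1,s.sum(),(1e3*np.median(z[s]-np.polyval(c0,u[s]))).round(2))
cv2.imwrite('pics/s4.png',cv2.resize(im[90:280,130:330,::-1],(630,600)))
```

```text
19.0 [0.60398836 0.10097954 0.20538086] [[ 0.03341481  0.00584037]
 [ 0.99944052  0.00125705]
 [ 0.00145153 -0.99998215]] [ 0.68088881  0.19391209 -4.46087048]
[-0.01834454  0.03599841]
1 80 -0.2
2 69 -0.11
3 85 0.07
4 120 -0.3
5 131 -0.06
6 130 0.08
7 136 0.04
8 142 0.09
```

View pics/s4.png

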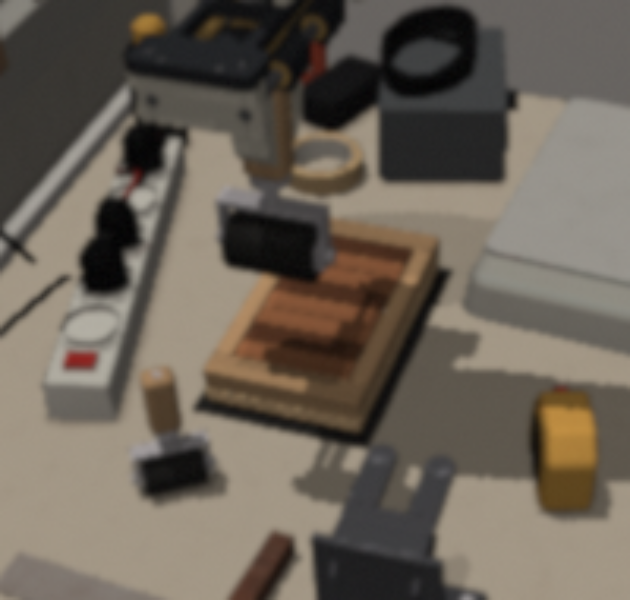

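All eight lamellae measure flush within 0.3 mm, and the roller is lifted clear at (275,240). Return to the front of the rack.

Call:
{"name": "move_arm", "arguments": {
  "series": [
    [-0.04,0.03,0,0,0,0.01],
    [-0.08,0.06,0,0,0,0.02],
    [-0.12,0.09,0,0,0,0.032],
    [-0.15,0.12,0,0,0,0.032],
    [-0.175,0.136,0,0,0,0.032]
  ]
}}

```text
clock: 19.55
position: [0.4679, 0.2045, 0.2003]
ee_rot: [0.005, -3.139, 0.001]
force: [-0.1, -0.8, -3.6]
width: 0.262
gripper_force: 50.0
```

Call:
{"name": "move_arm", "arguments": {
  "series": [
    [0,0,-0.03,0,0,0],
    [0,0,-0.06,0,0,0],
    [0,0,-0.07,0,0,0],
    [0,0,-0.07,0,0,0],
    [0,0,-0.07,0,0,0]
  ]
}}

```text
clock: 20.05
position: [0.4708, 0.2027, 0.1497]
ee_rot: [-0.0, -3.141, 0.0]
force: [0.8, 0.1, -3.0]
width: 0.262
gripper_force: 50.0
```

Run:
```python
from h import *
st=readout.observe();print(st['clock'],st['position'],R.from_rotvec(st['ee_rot']).as_matrix()[:,1:],st['force'])
im,P=cloud('side',st);cv2.imwrite('pics/s5.png',cv2.resize(im[170:330,200:320,::-1],(450,600)))
```

```text
20.05 [0.47081821 0.20265032 0.14967626] [[ 1.69910204e-04 -1.54923363e-04]
 [ 9.99999959e-01 -2.31854746e-04]
 [-2.31881068e-04 -9.99999961e-01]] [ 0.81060019  0.1432875  -3.00139119]
```

View pics/s5.png

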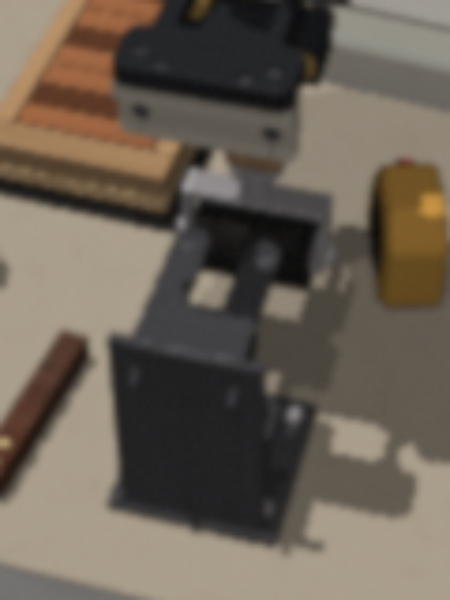

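The fork is square to the gripper as before and lined up with the slot mouth. Raise slightly and slide in.

Call:
{"name": "move_arm", "arguments": {
  "series": [
    [0.0007,0,0.002,0,0,0],
    [0.0007,0.012,0.002,0,0,0],
    [0.0007,0.026,0.002,0,0,0],
    [0.0007,0.04,0.002,0,0,0],
    [0.0007,0.05,0.002,0,0,0]
  ]
}}

```text
clock: 20.6
position: [0.4709, 0.2422, 0.1512]
ee_rot: [-0.003, 3.141, 0.001]
force: [-0.5, 0.3, -3.8]
width: 0.259
gripper_force: 50.0
```

Call:
{"name": "move_arm", "arguments": {
  "series": [
    [0,0.014,0,0,0,0],
    [0,0.028,0,0,0,0],
    [0,0.042,0,0,0,0],
    [0,0.052,0,0,0,0],
    [0,0.052,0,0,0,0]
  ]
}}

```text
clock: 21.1
position: [0.4709, 0.2809, 0.1511]
ee_rot: [-0.003, 3.142, 0.001]
force: [-1.5, 0.6, -4.6]
width: 0.26
gripper_force: 50.0
```

Run:
```python
from h import *
st=readout.observe();print(st['clock'],st['position'],st['ee_rot'],st['force'],st['ft_torque'])
```

```text
21.1 [0.47090994 0.2808994  0.15106588] [-3.09504454e-03  3.14157193e+00  9.26862214e-04] [-1.46904788  0.60646439 -4.59628794] [ 0.02561125  0.07404245 -0.01665244]
```

Call:
{"name": "move_arm", "arguments": {
  "series": [
    [0,0.003,0,0,0,0],
    [0,0.006,0,0,0,0],
    [0,0.006,-0.002,0,0,0],
    [0,0.006,-0.0037,0,0,0],
    [0,0.006,-0.0037,0,0,0]
  ]
}}

```text
clock: 21.6
position: [0.471, 0.2834, 0.1481]
ee_rot: [-0.0, -3.141, 0.001]
force: [-0.8, 0.6, -4.7]
width: 0.259
gripper_force: 50.0
```

Call:
{"name": "move_arm", "arguments": {
  "series": [
    [0,0,-0.0003,0,0,0],
    [0,0,-0.0003,0,0,0]
  ]
}}

```text
clock: 21.8
position: [0.4711, 0.2837, 0.1482]
ee_rot: [0.0, -3.142, -0.0]
force: [0.4, -0.6, -3.1]
width: 0.262
gripper_force: 50.0
```

Call:
{"name": "move_arm", "arguments": {
  "series": [
    [0,0.004,0,0,0,0],
    [0,0.004,0,0,0,0],
    [0,0.004,-0.0005,0,0,0],
    [0,0.004,-0.0005,0,0,0]
  ]
}}

```text
clock: 22.2
position: [0.4711, 0.2871, 0.148]
ee_rot: [-0.001, 3.141, 0.001]
force: [-0.7, -0.8, -1.4]
width: 0.261
gripper_force: 50.0
```

Call:
{"name": "move_arm", "arguments": {
  "series": [
    [0,0,-0.0005,0,0,0],
    [0,0,-0.0005,0,0,0]
  ]
}}

```text
clock: 22.4
position: [0.4712, 0.2871, 0.1479]
ee_rot: [-0.001, 3.141, 0.001]
force: [-2.6, -0.6, 4.6]
width: 0.26
gripper_force: 50.0
```

Call:
{"name": "move_arm", "arguments": {
  "series": [
    [0,0,-0.0004,0,0,0],
    [0,0,-0.0004,0,0,0]
  ]
}}

```text
clock: 22.6
position: [0.4712, 0.2871, 0.1479]
ee_rot: [-0.001, 3.141, 0.001]
force: [-3.8, -1.1, 9.0]
width: 0.256
gripper_force: 50.0
```

The collar rests on the shelf. Ease off, release and rise.

Call:
{"name": "move_arm", "arguments": {
  "series": [
    [0,0,0.0009,0,0,0],
    [0,0,0.0009,0,0,0],
    [0,0,0.0009,0,0,0],
    [0,0,0.0009,0,0,0],
    [0,0,0.0009,0,0,0]
  ],
  "claw": 1
}}

```text
clock: 23.1
position: [0.4711, 0.2868, 0.1477]
ee_rot: [0.0, -3.142, 0.0]
force: [0.0, 0.3, -0.2]
width: 0.643
gripper_force: 0.0
```

Call:
{"name": "move_arm", "arguments": {
  "series": [
    [0,0,0,0,0,0],
    [0,0,0,0,0,0],
    [0,0,0,0,0,0],
    [0,0,0,0,0,0],
    [0,0,0,0,0,0]
  ]
}}

```text
clock: 23.6
position: [0.4711, 0.2868, 0.1478]
ee_rot: [0.0, -3.142, -0.0]
force: [-0.1, -0.2, -0.7]
width: 0.997
gripper_force: 0.0
```

Call:
{"name": "move_arm", "arguments": {
  "series": [
    [0,0,0.02,0,0,0],
    [0,0,0.06,0,0,0],
    [0,0,0.11,0,0,0],
    [0,0,0.16,0,0,0],
    [0,0,0.2,0,0,0]
  ]
}}

```text
clock: 24.1
position: [0.4713, 0.2869, 0.3001]
ee_rot: [-0.0, 3.14, 0.002]
force: [0.6, -0.3, -0.4]
width: 1.0
gripper_force: 0.0
```

Call:
{"name": "move_arm", "arguments": {
  "series": [
    [0,0,0,0,0,0],
    [0,0,0,0,0,0],
    [0,0,0,0,0,0]
  ]
}}

```text
clock: 24.4
position: [0.4705, 0.2865, 0.2966]
ee_rot: [0.001, -3.14, 0.002]
force: [-0.0, 1.2, -0.8]
width: 1.0
gripper_force: 0.0
```

Run:
```python
from h import *
st=readout.observe();print(st['clock'],st['position'],st['force'],st['width'])
im,P=cloud('wrist',st);Z=P[...,2]
near=(abs(P[...,0]-.473)<.05)&(abs(P[...,1]-.287)<.08)
for lo,hi in((.185,.21),(.118,.132)):
    p=P[near&(Z>lo)&(Z<hi)]
    r=cv2.minAreaRect(p[:,:2].astype(np.float32));print(lo,len(p),np.round(r[0],4),np.round(r[1],4),r[2],np.median(p,0))
s,P=cloud('side');cv2.imwrite('pics/s6.png',cv2.resize(s[170:330,200:320,::-1],(450,600)))
```

```text
24.4 [0.47054294 0.28648329 0.29662328] [-0.03882648  1.157603   -0.81335529] 1.000245490908918
0.185 974 [0.4721 0.2873] [0.0236 0.0294] 89.29306030273438 [0.47068372 0.28724495 0.19507591]
0.118 2270 [0.4726 0.2855] [0.0697 0.0753] 0.0910630151629448 [0.46261128 0.29957547 0.125923  ]
```

View pics/s6.png

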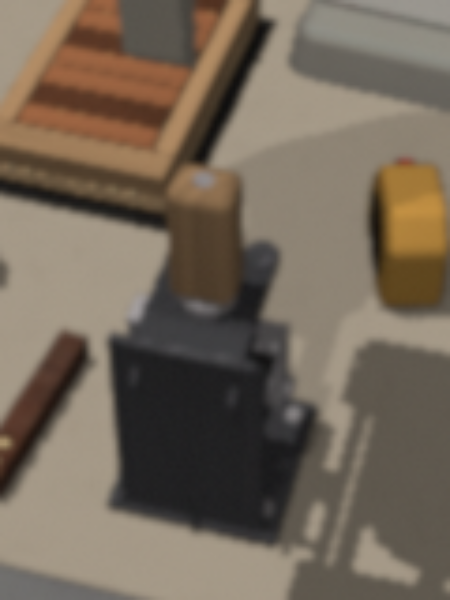

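The roller hangs upright in the rack at (205,235), within 2 mm of where it started and released.

```bash
python3 -c "
from cell import ticket;print(ticket.sign_off())"
```

```text
the job is handed in; nothing more can be done
None
```

Job handed in at about 24.5 s: all eight lamellae measured flush with the frame within 0.3 mm, the force readings taken while rolling stayed under about 17 N, and the roller hangs upright and released within 2 mm of where it started; no pass/fail verdict came back.

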